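# Weigh a packed gift carrier on a spring-hook scale

## Robot

A 6-joint arm with a two-finger parallel gripper is mounted at the origin on the work surface. World frame = base frame: x ahead of the robot, y to its left, z up, the work surface at z = 0. Lengths are in m, angles in degrees, forces in N, time in s.
With the tool pointing down it reaches from about 0.25 to 0.725 m from the base axis. Payload 9.7 kg.
Tool frame: the origin (TCP) lies at the very end of the fingers, on their centre line; the grasp point (between the pads) lies 19 mm behind it (env.hold_point_z is the distance from the TCP to the grasp point, in m); z points along the fingers, y is the direction in which the jaws open and shut (so a half turn about z gives the same grasp; the last joint's range is limited). The gripper opens to 85 mm and grips with 20 to 120 N. Pads are 22 mm wide; open, the fingers measure 114 mm over their backs; the gripper's body (76 mm by 85 mm) begins 54 mm behind the grasp point. The pads swing forward as they close: fully open they stand 13 mm farther back than shut.
Start: joints at [74.828, 4.979, 10.078, 95.1, 0, 90], TCP at [0.144, 0.531, 0.231] pointing down, gripper open.
Joint ranges: [-179.16, 179.16], [-48.56, 103.87], [-65.8, 70.77], [-126.05, 130.52], [-82.76, 87.17], [-180, 180]. Speed limits (degrees/s): [127.2, 127.2, 147.25, 180, 180, 180].

## Interface

Orientations are given as a 3x3 rotation matrix whose columns are the frame's x, y, z axes.
In Python, from workcell import env gives the robot as it stands.
- The arm moves only by the shell command python3 -m creep 'ROWS'. ROWS is a JSON object of lists of equal length, an entry for each row: "hand": the gripper's target within -1 to 1 (fully open at 1, half-way at 0, shut at -1); "translation": the shift along the tool's x, y, z in m, a list of three; "rot": the turn, a rotation vector about the tool's x, y, z in degrees, a list of three. In form: {"hand": [hand, ...], "translation": [[tx, ty, tz], ...], "rot": [[wx, wy, wz], ...]}. A call has 1 to 5 rows; each row is the pose to reach, as a shift and turn from the pose commanded when the call began, along the tool's axes at that moment; what a row does not reach only later rows make up. A row lasts 1/10 s, in which the tool goes at most 50 mm and 8.59 degrees, less where a joint would pass 70% of its speed; a pose out of reach is approached as far as the arm can. A call with a gripper value outside its range is refused whole. The fingers move at their own pace and stop on an object; the grip force is fixed at half the most. Time passes only in rows, so rows that repeat a pose let the fingers close. It gives the time, the measured TCP pose, the force and the opening at its end, in the units of the state.
- env.observe(): the state, without advancing time (a new reading comes with each control period).
- env.read_camera(name): name is "scene" or "top" or "wrist"; returns a dict with "image" (400x640x3 uint8, red, green, blue), "depth" (400x640 float32, m along the optical axis (not along the pixel's ray), 0 where there is no reading), "mtx" (3x3 intrinsics, pixels), "D" ([k1, k2, p1, p2, k3] as OpenCV has them; the pictures are not rectified), "R" (3x3) and "t" (3): a world point X has camera coordinates R X + t; the wrist camera has in their place "T_tool_cam" (4x4, takes a point from camera to tool coordinates, whose origin is the TCP and whose axes are the flange's). Camera axes: x right, y down, z forward; pixel columns grow to the right and rows downward; lengths in m; the calibration is good to about 2 mm. A picture is of the moment at which its call begins: read the wrist's pose just before it.
- env.close_job(): hands the job in, once; it reports no verdict.
Trained networks look in a picture, given as the dict that the camera call returned (one of the last four; its "shot" number tells which), for a name from the list of things; names that differ only in an ending like _2 or _b are one class to them, and where a whole thing is asked for, a point or a joint stands for the part that bears it (a point fixed in the world has none). Each returns a list of dicts, best first, with "conf" (0 to 1); they miss things now and then, are a little off and sometimes report something else, mostly with a low value. They report only what shows in the picture. A call takes as long as a camera call.
- env.silhouettes(picture, thing): "mask" (400x640 bool, what is visible of it) and "xy" ([column, row] in pixels, amid what is visible of it).
The state is a dict: "time_s": time; "joint_pos": joint angles; "qvel": joint speeds; "joint_efforts": joint torques, N m; "ee_pos": TCP position; "tool_rot": TCP orientation; "ft_force": force on the tool from outside, world axes, zero at the start; "moment": the same for the moment, N m; "width": finger opening in m.
Only numpy, scipy, OpenCV 4.12 (cv2) and the standard library are available. Lean on these libraries where they do the work, as an engineer would, in place of code of your own. Each camera call takes 0.05 s, during which the arm holds its last target.

## Task

Weigh the packed wooden gift carrier: lift it by its handle board, keep it upright, and hang it by its hand slot on the hook of the spring scale. The sprung hook dips under load, so ease the full weight onto it before you let go - no drop, no bounce, no forcing it down - then wait until it hangs still and only then push the scale's black button fully in to record the weight. Leave the carrier hanging there, and leave the other things on the table alone.

Things in the scene. Friction and masses are not known exactly. Their poses are not given: they have to be found in the camera images.
- carrier_grip (a point): Where to grip the packed plywood gift carrier (loose, 2 to 9 N, balanced under this point): an open box 90 x 120 mm, 55 mm high, with an upright handle board across its middle, 12 mm thick (along x), 90 mm wide (y), its top 190 mm above the underside. Point: mid-board, 172 mm above the underside; the board is solid from here down to the hand slot. z up.
- carrier_peak (a point): Top of the hand slot through the handle board, mid-width and mid-thickness, 125 mm above the carrier's underside (47 mm below carrier_grip, same axes). The slot goes through along x, is 48 mm wide (y), its floor is 40 mm below this point, and its roof is peaked: highest here, 12 mm lower at both sides. The carrier is alike seen from +x and -x.
- hook_seat (a point): Where the slot's roof has to rest: top of the scale's level steel hook bar, 255 mm above the table unloaded; moves with the hook. The bar is 10 mm thick and runs along x, its open end towards -x (facing the robot). At +x a collar of 11 mm radius starts 22 mm from here and the scale's column (56 mm wide, 303 mm high) 124 mm from here. z up.
- hook_tip (a point): Top of the upturned tip at the hook's open end, 25 mm towards -x from hook_seat and 14 mm above it; the tip is 10 mm thick, and nothing hangs lower than the bar's underside (24 mm below this point). Axes as hook_seat.
- hook (a joint): How far the hook has dipped, m: 0 unloaded, grows downward, bottom stop at 0.11. It is held up by a lightly damped spring of about 100 N/m, so it dips about 10 mm per newton (20 to 90 mm under the carrier alone) and springs or bobs if the load changes suddenly.
- button_top (a point): Middle of the top of the scale's round black push button (32 mm across, in a grey housing on the scale's foot, 165 mm to the +y side of the hook's bar and 20 mm towards -x, in the scale's frame); z up, pressed straight down.
- button (a joint): Button travel, m: 0 out, 0.006 fully in; sprung, about 5 N fully in; springs back.
- gift_box: Square cardboard gift box, 106 mm wide, 76 mm high, with a small brass ball knob on top to 108 mm; no slot. Bystander; origin at the centre of its underside.
- tea_tin: Round tin, 66 mm across, 110 mm high. Bystander; origin at the centre of its underside.
- notebook: Brown notebook, 100 x 150 x 14 mm, lying flat. Bystander; origin at the centre of its underside.
- white_boxes: Two flat white boxes stacked, 120 x 180 mm, 48 mm high together. Bystander; origin at the centre of its underside.
- bowl: Round bowl of sweets, 150 mm across, 50 mm high. Bystander; origin at the centre of its underside.
- cup: Terracotta cup, 72 mm across, 85 mm high. Bystander; origin at the centre of its underside.
- lotion: Bottle, 52 mm across, 130 mm high. Bystander; origin at the centre of its underside.

How it is judged (in metres and radians):
On the way, in this order (a step that is already met when the one before it is completed fails the run):
1. the carrier hangs by its slot in the hook's seat, let go of, hook and carrier still (x of carrier_peak in the frame of hook_seat between -0.015 and 0.015 m and distance between carrier_peak and hook_seat below 0.02 m and contact force between carrier and hook above 1.5 N and value of joint hook above 0.015 m and angle between carrier_peak's own z axis and vertical below 0.25 rad and velocity of joint hook between -0.02 and 0.02 m/s and linear speed of carrier below 0.04 m/s and contact force between carrier and the arm below 0.1 N and contact force between carrier and the fingers below 0.1 N), for 0.3 s.
2. the button is pushed fully in while the carrier hangs still (all of step 1 and value of joint button above 0.0045 m), for 0.05 s.
At the end, for the whole second after the job is handed in: The carrier hangs free by its slot from the hook's seat (slot peak within 20 mm of hook_seat, within 15 mm along the bar, tilted less than 0.25 rad, hook carrying it and dipped more than 15 mm), slower than 0.04 m/s, hook slower than 0.02 m/s, button out again (under 2 mm) (all of step 1 and value of joint button below 0.002 m); the robot touches nothing.
It fails at once if the hook jerks or bounces: faster than 0.15 m/s either way, or faster than 0.08 m/s with the carrier let go of (velocity of joint hook above 0.15 m/s or velocity of joint hook below -0.15 m/s or (contact force between carrier and the arm below 0.1 N and contact force between carrier and the fingers below 0.1 N and (velocity of joint hook above 0.08 m/s or velocity of joint hook below -0.08 m/s))).
It fails at once if the hook is forced: carrier pressed on it with more than 16 N, robot pushing on it with more than 8 N, or driven to within 3 mm of its bottom stop (contact force between carrier and hook above 16 N or contact force between any of the arm, the fingers and hook above 8 N or value of joint hook above 0.107 m).
It fails at once if the carrier is tipped more than 0.45 rad (angle between carrier_peak's own z axis and vertical above 0.45 rad).
It fails at once if the button is pushed (over 3 mm) before the carrier hangs free and still on the hook (value of joint button above 0.003 m and not (value of joint hook above 0.015 m and velocity of joint hook between -0.02 and 0.02 m/s and linear speed of carrier below 0.04 m/s and contact force between carrier and the arm below 0.1 N and contact force between carrier and the fingers below 0.1 N)).
It fails at once if a bystander is moved more than 30 mm (distance of any of gift_box, tea_tin, notebook, white_boxes, bowl, cup, lotion from where it was at the start of the episode above 0.03 m).
It also fails if it takes over 72 s, if anything falls off the work surface, if the arm or the gripper's body presses on something with over 40 N, if the wrist force passes 120 N, or if a joint passes its speed limit or range.

## Working session

There is one attempt and no reset: what is moved stays moved. The work goes in short steps, Python scripts to look and compute and a shell command to move; the robot and the scene stay as the last step left them, time stands still between calls to the robot, and variables do not carry over. Pictures are saved under pics/ and viewed, and the job is handed in when it is done.

```bash
ls; mkdir -p pics; python3 - <<'E'
from workcell import env
import cv2,numpy as np
s=env.observe()
for k in s: print(k,s[k])
print(env.hold_point_z)
for n in ["scene","top","wrist"]:
    p=env.read_camera(n)
    cv2.imwrite(f"pics/{n}0.png",p["image"][:,:,::-1])
    print(n,p["mtx"].tolist(),p["D"])
    print(p.get("R"),p.get("t"),p.get("T_tool_cam"))
E
```

```text
pics
time_s 0.0
joint_pos [ 7.48282982e+01  5.01312406e+00  1.00361718e+01  9.50993035e+01
 -9.48553410e-04  8.99991060e+01]
qvel [-0.12458781  0.01028998 -0.02736625  0.00879181 -0.05073944  0.0605365 ]
joint_efforts [ 3.46023926e-04 -5.20386565e+01  4.64803433e+01  1.63040293e-02
 -6.54264022e-05 -3.09466778e-06]
ee_pos [0.14389029 0.53062189 0.23057903]
tool_rot [[-9.65149960e-01  2.61697236e-01 -3.32338555e-04]
 [ 2.61697447e-01  9.65149100e-01 -1.28885906e-03]
 [-1.65345979e-05 -1.33091443e-03 -9.99999114e-01]]
ft_force [ 0.04863731 -0.27361271 -0.32175125]
moment [0.01740909 0.02848815 0.00350441]
width 0.08549476661653836
0.0187
scene [[379.2084419949952, 0.0, 318.071862582994], [0.0, 379.2084419949952, 197.70141075165657], [0.0, 0.0, 1.0]] [-0.01721121  0.          0.          0.          0.        ]
[[ 0.62607338  0.77955849  0.01790795]
 [ 0.60947365 -0.47489264 -0.63483766]
 [-0.48638873  0.40836938 -0.77243799]] [-0.26649043 -0.24702034  1.53004627] None
top [[433.3544863603664, 0.0, 320.68644042792494], [0.0, 433.3544863603664, 203.10049004320476], [0.0, 0.0, 1.0]] [-0.04863432  0.          0.          0.          0.        ]
[[-0.00310336 -0.99999356 -0.00180159]
 [-0.9944217   0.00327601 -0.10542655]
 [ 0.10543178  0.00146437 -0.99442546]] [-0.07437638  0.53122826  1.57005746] None
wrist [[332.51332757491053, 0.0, 313.9340338619469], [0.0, 332.51332757491053, 201.85456608356614], [0.0, 0.0, 1.0]] [-0.04337728  0.          0.          0.          0.        ]
None None [[ 8.29486828e-04 -9.50056336e-01 -3.12077347e-01  7.92774230e-02]
 [ 9.99999600e-01  8.92472059e-04 -5.89989576e-05  1.10245237e-03]
 [ 3.34572646e-04 -3.12077173e-01  9.50056696e-01 -1.41732667e-01]
 [ 0.00000000e+00  0.00000000e+00  0.00000000e+00  1.00000000e+00]]
```

View pics/scene0.png

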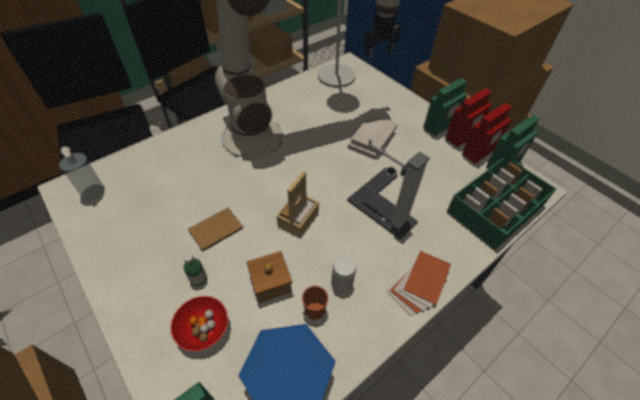

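View pics/top0.png

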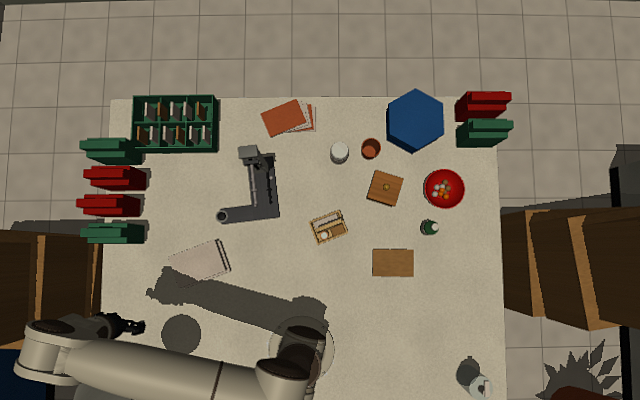

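View pics/wrist0.png

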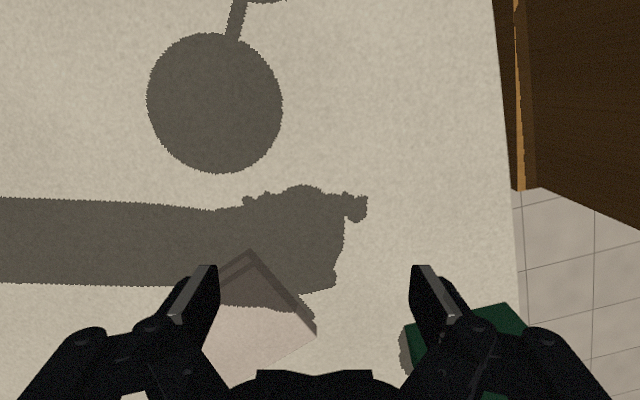

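The pictures show the carrier at top (328,227) / scene (298,210). In the top view the scale's column is at (255,160) and the button housing at (223,215). The gift box, tin and the other things stay clear of these. Next I measure from the depth and masks.

```bash
cat > h.py <<'E'
from workcell import env
import cv2,numpy as np
def cloud(p,st=None):
    d=p["depth"]; h,w=d.shape
    u,v=np.meshgrid(np.arange(w),np.arange(h))
    n=cv2.undistortPoints(np.stack([u,v],-1).reshape(-1,1,2).astype(np.float64),p["mtx"],np.array(p["D"],float)).reshape(h,w,2)
    X=np.concatenate([n*d[...,None],d[...,None]],-1).astype(float)
    if p.get("R") is not None:
        W=(X-np.array(p["t"]))@np.array(p["R"])
    else:
        T=np.array(p["T_tool_cam"]); Y=X@T[:3,:3].T+T[:3,3]
        W=Y@np.array(st["tool_rot"]).T+np.array(st["ee_pos"])
    W[d<=0]=np.nan
    return W
E
python3 - <<'E'
from h import *
np.set_printoptions(precision=4,suppress=True)
for n in ["scene","top"]:
    p=env.read_camera(n); W=cloud(p)
    np.savez(f"{n}.npz",W=W,img=p["image"])
    for t in ["carrier_grip","carrier_peak","hook_seat","hook_tip","hook","button_top","button"]:
        for r in env.silhouettes(p,t)[:2]:
            m=r["mask"]; q=W[m]; q=q[~np.isnan(q[:,0])]
            print(n,t,round(r["conf"],2),np.array(r["xy"]),m.sum(),np.median(q,0) if len(q) else None, q.min(0),q.max(0))
E
```

```text
scene carrier_grip 0.57 [300.7 209.6] 1498 [ 0.456  -0.1117  0.0583] [ 0.3982 -0.17   -0.0011] [ 0.5063 -0.0249  0.1943]
scene carrier_grip 0.57 [388.5 153.9] 209 [0.5724 0.1362 0.254 ] [0.3616 0.1202 0.0067] [0.6481 0.3638 0.2704]
scene carrier_peak 0.74 [296.9 208. ] 1573 [ 0.4559 -0.1118  0.0578] [ 0.2853 -0.1714 -0.0038] [0.5063 0.0224 0.1943]
scene hook_seat 0.69 [200.6 322.3] 2476 [ 0.5705 -0.5293  0.026 ] [ 0.4798 -0.6064 -0.0031] [ 0.6543 -0.4486  0.0549]
scene hook_seat 0.52 [386.4 152.2] 188 [0.5618 0.137  0.2539] [ 0.3616  0.1217 -0.003 ] [0.6476 0.3661 0.2664]
scene hook_tip 0.6 [390.8 154.2] 159 [0.5791 0.1376 0.2541] [ 0.3616  0.1217 -0.003 ] [0.6476 0.3544 0.2669]
scene hook 0.77 [388.5 155.3] 252 [0.5642 0.1377 0.2532] [ 0.3616  0.1202 -0.0065] [0.6542 0.3774 0.2825]
scene hook 0.5 [214.5 230.1] 1329 [ 0.3172 -0.3416  0.014 ] [ 0.2467 -0.4149 -0.0039] [ 0.3651 -0.2572  0.0215]
scene button 0.16 [271.4 274.4] 1642 [ 0.5994 -0.3115  0.0755] [ 0.4912 -0.3707 -0.0018] [ 0.6492 -0.2227  0.1108]
top carrier_grip 0.6 [325.5 228.9] 854 [ 0.4372 -0.1015  0.0573] [ 0.3771 -0.1736 -0.0078] [ 0.4995 -0.0337  0.197 ]
top carrier_peak 0.71 [329.  230.3] 886 [ 0.4373 -0.1021  0.0568] [ 0.3805 -0.174  -0.0078] [ 0.5039 -0.032   0.197 ]
top hook_seat 0.65 [252.6 179. ] 227 [0.5957 0.1397 0.2555] [0.497  0.121  0.0068] [0.6458 0.1814 0.2711]
top hook_tip 0.5 [252.4 172. ] 243 [0.6108 0.1417 0.2549] [ 0.497   0.1227 -0.0035] [0.6966 0.2232 0.2751]
top hook 0.52 [253.8 175.6] 218 [0.5971 0.1395 0.2555] [0.497  0.1227 0.0084] [0.6458 0.1802 0.2711]
top button 0.37 [224.  217.5] 39 [0.4847 0.2942 0.0213] [0.4735 0.2816 0.0139] [0.4963 0.3055 0.0287]
```

```bash
python3 - <<'E'
import cv2
a=cv2.imread("pics/top0.png")[120:270,180:380]; cv2.imwrite("pics/topc.png",cv2.resize(a,None,fx=4,fy=4,interpolation=cv2.INTER_CUBIC))
a=cv2.imread("pics/scene0.png")[120:250,260:440]; cv2.imwrite("pics/scenec.png",cv2.resize(a,None,fx=4.4,fy=4.4,interpolation=cv2.INTER_CUBIC))
E
```

```text
(no output)
```

View pics/topc.png

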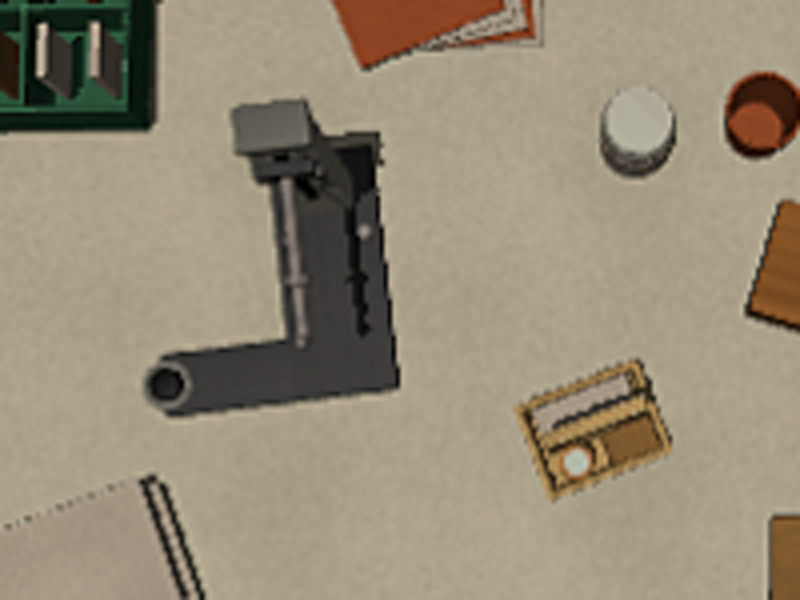

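View pics/scenec.png

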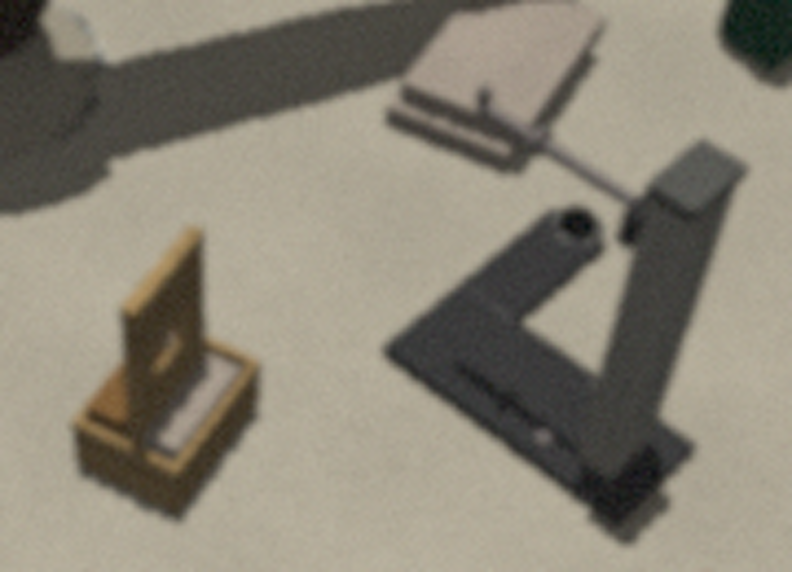

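```bash
python3 - <<'E'
from h import *
np.set_printoptions(precision=4,suppress=True)
for n in ["scene","top"]:
    W=np.load(n+".npz")["W"]
    def sel(x0,x1,y0,y1,z0,z1):
        q=W[(W[...,0]>x0)&(W[...,0]<x1)&(W[...,1]>y0)&(W[...,1]<y1)&(W[...,2]>z0)&(W[...,2]<z1)]; return q
    def rect(q):
        (c,s,a)=cv2.minAreaRect(q[:,:2].astype(np.float32)); return c,s,a
    q=sel(.35,.53,-.2,0,.183,.22); print(n,"board top",len(q),q.mean(0),rect(q))
    q=sel(.35,.53,-.2,0,.15,.22); print(n,"board",len(q),q.mean(0),rect(q))
    q=sel(.35,.53,-.2,0,.047,.063); print(n,"box rim",len(q),rect(q))
    q=sel(.45,.65,.08,.22,.245,.275); l=cv2.fitLine(q[:,:2].astype(np.float32),cv2.DIST_HUBER,0,.01,.01).ravel()
    print("bar",len(q),l,np.degrees(np.arctan2(l[1],l[0])), "z",np.median(q[:,2]))
    o=q[np.argsort(q[:,0])]; print(o[:10]); 
    q=sel(.5,.8,.05,.3,.28,.33); print("column",len(q),q.mean(0),rect(q) if len(q)>3 else 0)
    q=sel(.42,.53,.24,.36,.01,.08); print("button",len(q),rect(q),q[:,2].max())
    print(q[np.argsort(-q[:,2])][:60:4])
E
```

```text
scene board top 120 [ 0.444  -0.0997  0.1896] ((0.4423215389251709, -0.0998191237449646), (0.014189986512064934, 0.09070217609405518), 22.35059356689453)
scene board 264 [ 0.4469 -0.1017  0.1769] ((0.4427945017814636, -0.09958398342132568), (0.01510460115969181, 0.09085091948509216), 21.101831436157227)
scene box rim 493 ((0.4431803226470947, -0.09759114682674408), (0.0915922075510025, 0.12666496634483337), 19.616247177124023)
bar 202 [0.9988 0.0488 0.553  0.1347] 2.7959223 z 0.25412800089961135
[[0.4991 0.1309 0.2647]
 [0.4999 0.1291 0.2702]
 [0.5007 0.1334 0.2645]
 [0.5014 0.1303 0.2547]
 [0.5019 0.1313 0.2704]
 [0.5028 0.1318 0.2628]
 [0.503  0.1277 0.2612]
 [0.503  0.1346 0.2694]
 [0.5034 0.1265 0.2661]
 [0.5043 0.1308 0.2604]]
column 303 [0.6679 0.1446 0.2996] ((0.6654230356216431, 0.14973405003547668), (0.03808470442891121, 0.06227022409439087), 7.969594478607178)
button 210 ((0.4901825189590454, 0.2778608202934265), (0.05970386788249016, 0.08209207653999329), 6.663104057312012) 0.027680360254879893
[[0.4991 0.2969 0.0277]
 [0.4958 0.3065 0.0241]
 [0.4935 0.288  0.0235]
 [0.491
[... 961 characters left out ...]
8 0.2665]
 [0.5036 0.1298 0.2656]
 [0.5045 0.128  0.2571]]
column 248 [0.6628 0.1502 0.3016] ((0.6641285419464111, 0.15096865594387054), (0.03831791132688522, 0.06045031175017357), 5.789003849029541)
button 210 ((0.48639124631881714, 0.2771220803260803), (0.059454817324876785, 0.07921182364225388), 5.558306694030762) 0.028700509891499627
[[0.4917 0.2879 0.0287]
 [0.4882 0.307  0.0263]
 [0.4698 0.2996 0.0245]
 [0.4847 0.3075 0.0237]
 [0.4773 0.2816 0.0226]
 [0.4886 0.3043 0.0218]
 [0.4737 0.2855 0.0213]
 [0.496  0.2712 0.0208]
 [0.4961 0.2863 0.0201]
 [0.4925 0.3086 0.02  ]
 [0.4887 0.2862 0.0195]
 [0.4925 0.2827 0.0191]
 [0.4963 0.3054 0.0181]
 [0.4665 0.2489 0.0179]
 [0.4666 0.2751 0.0173]]
```

```bash
cat >> h.py <<'E'
from scipy.spatial.transform import Rotation as Ro
def plan(pos,yaw,s=None):
    "tool y at azimuth yaw, z down"
    s=s or env.observe(); R0=np.array(s["tool_rot"]); a=np.radians(yaw)
    y=np.array([np.cos(a),np.sin(a),0]); z=np.array([0,0,-1.]); x=np.cross(y,z)
    Rt=np.stack([x,y,z],1)
    t=R0.T@(np.array(pos)-np.array(s["ee_pos"])); r=Ro.from_matrix(R0.T@Rt).as_rotvec(degrees=True)
    print("trans mm",np.round(t*1000,1),"rot",np.round(r,2))
    return t,r
def st():
    s=env.observe(); R0=np.array(s["tool_rot"])
    print("t",round(s["time_s"],2),"pos",np.round(s["ee_pos"],4),"yaw",round(float(np.degrees(np.arctan2(R0[1,1],R0[0,1]))),2),"tilt",np.round(np.degrees(R0[:2,2]),2),"F",np.round(s["ft_force"],2),"w",round(s["width"],4),"J",np.round(s["joint_pos"],1))
    return s
E
python3 -c "
from h import *
plan([.441,-.1,.30],21.3)"
```

```text
trans mm [-451.8 -531.1  -68.7] rot [ 0.   -0.   53.53]
```

```bash
python3 -m creep '{"hand":[1,1,1,1,1],"translation":[[-0.015,-0.018,-0.02],[-0.05,-0.05,-0.04],[-0.08,-0.09,-0.06],[-0.11,-0.13,-0.068],[-0.14,-0.165,-0.068]],"rot":[[0,0,3],[0,0,6],[0,0,10],[0,0,14],[0,0,18]]}'; python3 -c "
from h import *
st();plan([.441,-.1,.30],21.3)"
```

```text
time_s: 1.45
ee_pos: [0.2354, 0.3352, 0.3006]
tool_rot: [[-0.836, 0.549, 0.001], [0.549, 0.836, 0.002], [-0.0, 0.002, -1.0]]
ft_force: [-0.0, 0.3, 0.5]
width: 0.0853
t 1.45 pos [0.2354 0.3352 0.3006] yaw 56.72 tilt [0.08 0.11] F [-0.    0.29  0.49] w 0.0853 J [ 54.9 -11.9   1.9 103.7  -0.   88.2]
trans mm [-4.107e+02 -2.510e+02  1.000e-01] rot [ 1.300e-01 -3.000e-02  3.542e+01]
```

```bash
python3 -m creep '{"hand":[1,1,1,1,1],"translation":[[-0.04,-0.025,0],[-0.08,-0.05,0],[-0.12,-0.075,0],[-0.16,-0.1,0],[-0.2,-0.125,0]],"rot":[[0,0,4],[0,0,8],[0,0,12],[0,0,16],[0,0,20]]}'; python3 -c "
from h import *
st();plan([.441,-.1,.30],21.3)"
```

```text
time_s: 1.95
ee_pos: [0.3344, 0.1207, 0.2996]
tool_rot: [[-0.597, 0.802, 0.001], [0.802, 0.597, 0.0], [-0.0, 0.001, -1.0]]
ft_force: [1.9, 1.1, 0.4]
width: 0.0856
t 1.95 pos [0.3344 0.1207 0.2996] yaw 36.68 tilt [0.07 0.02] F [1.95 1.06 0.39] w 0.0856 J [ 19.9 -18.9  -3.6 105.2  -0.   73.2]
trans mm [-240.7  -46.3   -0.4] rot [7.000e-02 1.000e-02 1.538e+01]
```

```bash
python3 -m creep '{"hand":[1,1,1,1,1],"translation":[[-0.048,-0.009,0],[-0.096,-0.018,0],[-0.144,-0.028,0],[-0.192,-0.037,0],[-0.24,-0.046,0]],"rot":[[0,0,3],[0,0,6],[0,0,9],[0,0,12],[0,0,15.4]]}'; python3 -m creep '{"hand":[1,1],"translation":[[0,0,0],[0,0,0]],"rot":[[0,0,0],[0,0,0]]}'; python3 - <<'E'
from h import *
np.set_printoptions(precision=4,suppress=True)
s=st();p=env.read_camera("wrist")
cv2.imwrite("pics/w1.png",p["image"][:,:,::-1])
W=cloud(p,s); np.savez("w1.npz",W=W)
def sel(x0,x1,y0,y1,z0,z1):
    return W[(W[...,0]>x0)&(W[...,0]<x1)&(W[...,1]>y0)&(W[...,1]<y1)&(W[...,2]>z0)&(W[...,2]<z1)]
q=sel(.35,.53,-.2,0,.18,.2); print(len(q),q.mean(0),cv2.minAreaRect(q[:,:2].astype(np.float32)))
q=sel(.35,.53,-.2,0,.047,.063); print(len(q),cv2.minAreaRect(q[:,:2].astype(np.float32)))
E
```

```text
time_s: 2.45
ee_pos: [0.4415, -0.0994, 0.2995]
tool_rot: [[-0.363, 0.932, 0.001], [0.932, 0.363, -0.0], [-0.0, 0.001, -1.0]]
ft_force: [1.0, 0.8, 1.0]
width: 0.0858
time_s: 2.65
ee_pos: [0.4411, -0.098, 0.2988]
tool_rot: [[-0.363, 0.932, -0.001], [0.932, 0.363, 0.0], [0.001, -0.001, -1.0]]
ft_force: [0.2, 0.1, 0.5]
width: 0.0857
t 2.65 pos [ 0.4411 -0.098   0.2988] yaw 21.3 tilt [-0.07  0.03] F [0.16 0.08 0.48] w 0.0857 J [-12.5  -6.2   6.6 102.9   0.   56.2]
1664 [ 0.4408 -0.0952  0.1888] ((0.44199874997138977, -0.09803617745637894), (0.01187951024621725, 0.08985015004873276), 20.962907791137695)
3579 ((0.4417150616645813, -0.09856332838535309), (0.09026061743497849, 0.1192275807261467), 21.131675720214844)
```

View pics/w1.png

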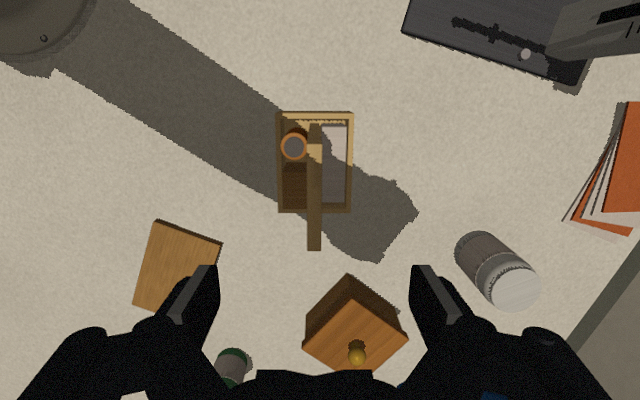

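The board is centred between the fingers, at about (314,185), and the wrist depth puts it within 1 mm of the TCP. Descending and gripping.

```bash
python3 -m creep '{"hand":[1,1,1,1,1],"translation":[[0,0.0005,0.03],[0,0.0005,0.07],[0,0.0005,0.11],[0,0.0005,0.135],[0,0.0005,0.146]],"rot":[[0,0,-0.2],[0,0,-0.2],[0,0,-0.2],[0,0,-0.2],[0,0,-0.2]]}'; python3 -m creep '{"hand":[0.3,-0.3,-0.6,-1,-1],"translation":[[0,0,0],[0,0,0],[0,0,0],[0,0,0],[0,0,0]],"rot":[[0,0,0],[0,0,0],[0,0,0],[0,0,0],[0,0,0]]}';python3 -m creep '{"hand":[-1,-1,-1,-1,-1],"translation":[[0,0,0],[0,0,0],[0,0,0],[0,0,0],[0,0,0]],"rot":[[0,0,0],[0,0,0],[0,0,0],[0,0,0],[0,0,0]]}'; python3 -c "
from h import *
st()"
```

```text
time_s: 3.2
ee_pos: [0.4404, -0.0953, 0.1514]
tool_rot: [[-0.371, 0.929, -0.002], [0.929, 0.371, 0.001], [0.001, -0.002, -1.0]]
ft_force: [-0.3, 0.0, -0.3]
width: 0.0852
time_s: 3.7
ee_pos: [0.4419, -0.0971, 0.154]
tool_rot: [[-0.369, 0.93, 0.001], [0.93, 0.369, -0.0], [-0.001, 0.001, -1.0]]
ft_force: [-2.0, -1.0, 1.6]
width: 0.0126
time_s: 4.2
ee_pos: [0.4418, -0.0973, 0.1539]
tool_rot: [[-0.368, 0.93, 0.001], [0.93, 0.368, -0.001], [-0.001, 0.001, -1.0]]
ft_force: [-2.2, -0.8, 6.7]
width: 0.0113
t 4.2 pos [ 0.4418 -0.0973  0.1539] yaw 21.61 tilt [ 0.04 -0.03] F [-2.22 -0.81  6.72] w 0.0113 J [-12.4  -9.3 -12.4  86.9  -0.   56. ]
```

```bash
python3 -m creep '{"hand":[-1,-1,-1,-1,-1],"translation":[[0,0,-0.004],[0,0,-0.01],[0,0,-0.02],[0,0,-0.03],[0,0,-0.035]],"rot":[[0,0,0],[0,0,0],[0,0,0],[0,0,0],[0,0,0]]}';  python3 - <<'E'
from h import *
s=st()
p=env.read_camera("scene"); cv2.imwrite("pics/s2.png",cv2.resize(p["image"][150:250,240:360,::-1],None,fx=5,fy=5))
E
python3 -m creep '{"hand":[-1,-1,-1,-1,-1],"translation":[[0,0,-0.02],[0,0,-0.05],[0,0,-0.08],[0,0,-0.105],[0,0,-0.1175]],"rot":[[0,0,0],[0,0,0],[0,0,0],[0,0,0],[0,0,0]]}'
python3 -m creep '{"hand":[-1,-1,-1],"translation":[[0,0,0],[0,0,0],[0,0,0]],"rot":[[0,0,0],[0,0,0],[0,0,0]]}'
python3 -c "
from h import *
st();plan([.465,.126,.3065],6.8)"
```

```text
time_s: 4.7
ee_pos: [0.442, -0.097, 0.1896]
tool_rot: [[-0.369, 0.93, 0.001], [0.93, 0.369, -0.0], [-0.001, 0.001, -1.0]]
ft_force: [1.1, 0.4, -8.8]
width: 0.0114
t 4.7 pos [ 0.442  -0.097   0.1896] yaw 21.63 tilt [ 0.07 -0.01] F [ 1.15  0.44 -8.79] w 0.0114 J [-12.4  -9.1  -8.2  90.8   0.   56. ]
time_s: 5.25
ee_pos: [0.442, -0.097, 0.3081]
tool_rot: [[-0.369, 0.93, 0.003], [0.93, 0.369, -0.001], [-0.002, 0.002, -1.0]]
ft_force: [0.1, -0.2, -8.1]
width: 0.0113
time_s: 5.55
ee_pos: [0.4414, -0.0969, 0.3046]
tool_rot: [[-0.369, 0.93, -0.002], [0.93, 0.369, 0.0], [0.001, -0.001, -1.0]]
ft_force: [0.0, -0.0, -8.7]
width: 0.0112
t 5.55 pos [ 0.4414 -0.0969  0.3046] yaw 21.63 tilt [-0.1   0.02] F [ 0.01 -0.03 -8.74] w 0.0112 J [-12.4  -5.9   7.5 103.6   0.   56. ]
trans mm [198.5 104.1  -1.9] rot [-0.09 -0.05 14.83]
```

View pics/s2.png

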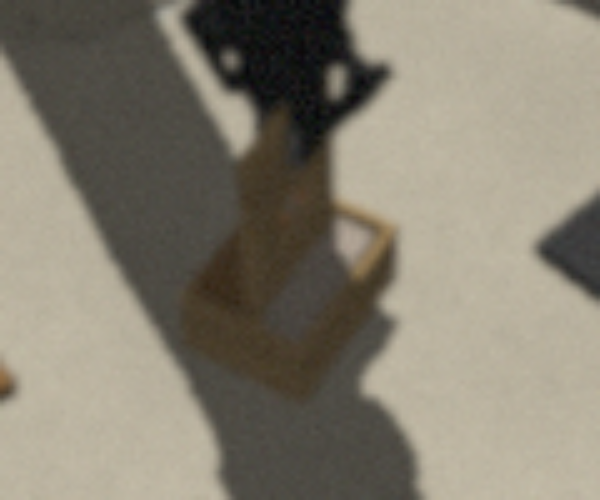

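```bash
python3 -m creep '{"hand":[-1,-1,-1,-1,-1],"translation":[[0.008,0.004,0],[0.024,0.012,0],[0.045,0.023,0],[0.067,0.035,0],[0.09,0.047,0]],"rot":[[0,0,1],[0,0,2],[0,0,4],[0,0,6],[0,0,7.5]]}';python3 -c "
from h import *
st();plan([.460,.126,.3055],6.8)"
```

```text
time_s: 6.05
ee_pos: [0.4519, 0.0048, 0.3047]
tool_rot: [[-0.242, 0.97, -0.001], [0.97, 0.242, -0.0], [0.0, -0.001, -1.0]]
ft_force: [0.4, 0.1, -7.9]
width: 0.011
t 6.05 pos [0.4519 0.0048 0.3047] yaw 14.02 tilt [-0.08 -0.  ] F [ 0.41  0.1  -7.89] w 0.011 J [  0.6  -5.9   7.5 103.6  -0.   76.6]
trans mm [115.6  37.2  -0.8] rot [-0.08 -0.01  7.22]
```

```bash
python3 -m creep '{"hand":[-1,-1,-1,-1,-1],"translation":[[0.025,0.008,-0.001],[0.051,0.016,-0.001],[0.077,0.025,-0.001],[0.1,0.033,-0.001],[0.112,0.037,-0.001]],"rot":[[0,0,2],[0,0,3.5],[0,0,5],[0,0,6.5],[0,0,7.2]]}';python3 -m creep '{"hand":[-1,-1,-1],"translation":[[0.003,0,0],[0.003,0,0],[0.003,0,0]],"rot":[[0,0,0],[0,0,0],[0,0,0]]}'; python3 - <<'E'
from h import *
s=st();p=env.read_camera("wrist");cv2.imwrite("pics/w3.png",p["image"][:,:,::-1])
np.savez("w3.npz",W=cloud(p,s))
for n in("top","scene"):
    p=env.read_camera(n);cv2.imwrite(f"pics/{n}3.png",cv2.resize(p["image"][100:260,180:440,::-1],None,fx=3,fy=3))
    np.savez(f"{n}3.npz",W=cloud(p))
E
```

```text
time_s: 6.55
ee_pos: [0.4604, 0.1233, 0.3055]
tool_rot: [[-0.121, 0.993, -0.002], [0.993, 0.121, -0.0], [0.0, -0.002, -1.0]]
ft_force: [0.2, -1.8, -8.8]
width: 0.0114
time_s: 6.85
ee_pos: [0.4602, 0.124, 0.3065]
tool_rot: [[-0.12, 0.993, -0.0], [0.993, 0.12, -0.0], [-0.0, -0.001, -1.0]]
ft_force: [-0.4, -0.2, -7.7]
width: 0.0112
t 6.85 pos [0.4602 0.124  0.3065] yaw 6.92 tilt [-0.03 -0.03] F [-0.44 -0.15 -7.65] w 0.0112 J [ 15.1  -2.6  10.9 103.5  -0.   98.2]
```

View pics/w3.png

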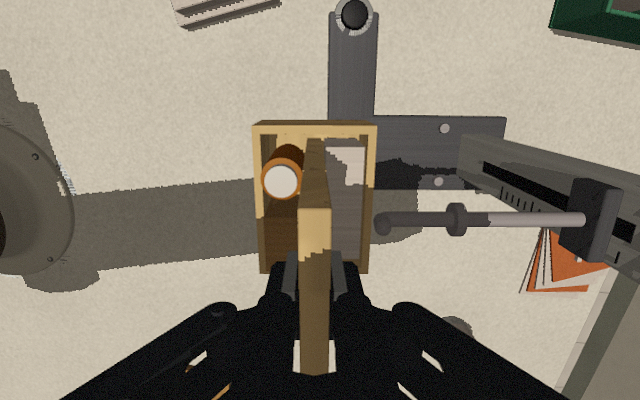

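View pics/scene3.png

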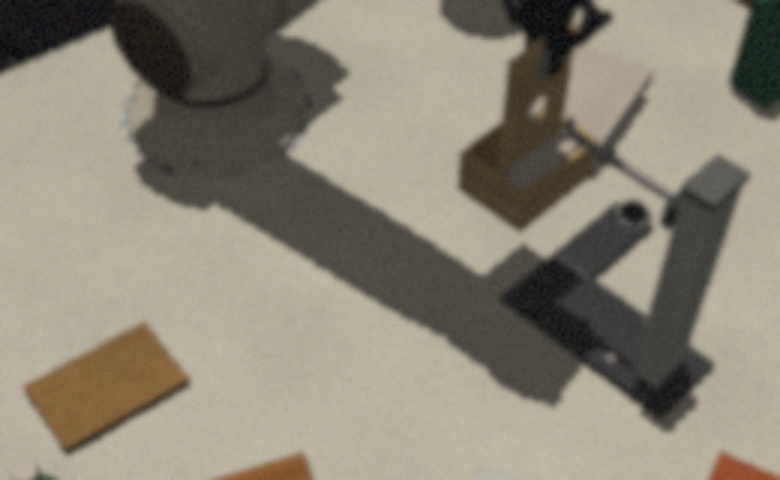

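View pics/top3.png

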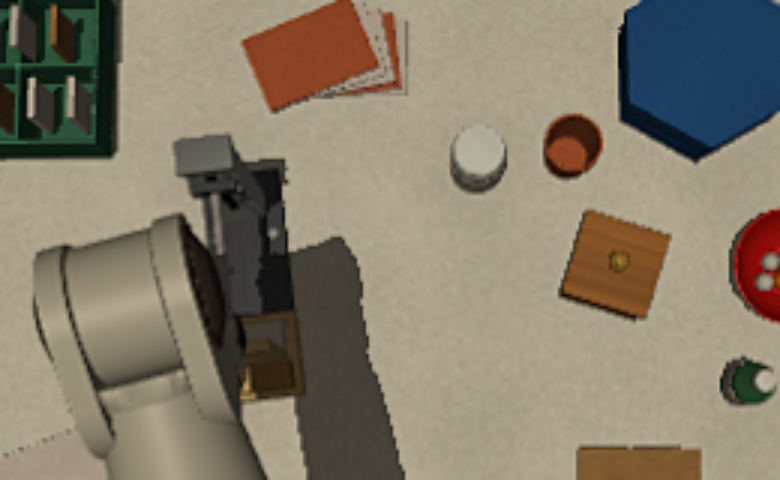

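The wrist view shows the tip at (384,222), the collar at (457,219) and the bar running along row ~219. The board's top edge is at columns 299–330. I'll measure both in the tool frame.

```bash
python3 - <<'E'
from h import *
np.set_printoptions(precision=4,suppress=True)
s=env.observe();W=np.load("w3.npz")["W"];R=np.array(s["tool_rot"]);
T=(W-np.array([0.4602,0.124,0.3065]))@R   # tool coords: x=+y world, y=+x world, z down
def px(u0,u1,v0,v1): 
    q=T[v0:v1,u0:u1].reshape(-1,3); return q[~np.isnan(q[:,0])]
q=px(372,600,195,245); q=q[(q[:,2]>0.02)&(q[:,2]<0.08)]
print("hook",len(q),q.min(0),q.max(0))
b=q[(q[:,1]>.048)&(q[:,1]<.14)]
for a0 in np.arange(.03,.15,.006):
    k=q[(q[:,1]>=a0)&(q[:,1]<a0+.006)]
    if len(k)>3: print(round(a0,3),len(k),"x mid",(np.percentile(k[:,0],3)+np.percentile(k[:,0],97))/2,"w",np.ptp(k[:,0]),"ztop",np.percentile(k[:,2],5))
# board
q=px(240,390,100,390); 
bt=q[(q[:,2]<0.0)&(q[:,2]>-.05)]
print("board top cand z hist",np.histogram(q[:,2],bins=np.arange(-.06,.2,.01)))
rim=q[(q[:,2]>.085)&(q[:,2]<.11)]
print("rim",cv2.minAreaRect(rim[:,:2].astype(np.float32)),np.median(rim[:,2]))
E
```

```text
hook 5200 [-0.0202  0.0375  0.0377] [0.0233 0.1819 0.0723]
0.036 179 x mid 0.0050011669280681705 w 0.009172405908504487 ztop 0.03849659837938281
0.042 163 x mid 0.0053077869420648386 w 0.009713100524750221 ztop 0.038501467157785296
0.048 136 x mid 0.004932161853835517 w 0.009987556459828498 ztop 0.05146804299004582
0.054 151 x mid 0.004768943013077006 w 0.009582252171547019 ztop 0.051874700127783974
0.06 148 x mid 0.004796417658156347 w 0.009819251157069643 ztop 0.051844980524549146
0.066 152 x mid 0.004772944485371514 w 0.009813768786143989 ztop 0.05212655831498682
0.072 151 x mid 0.004779080610551848 w 0.00941705168524741 ztop 0.05184225249851031
0.078 143 x mid 0.00485052169792144 w 0.00968716927864573 ztop 0.05195552857812159
0.084 398 x mid 0.004274256763575766 w 0.02219577610188406 ztop 0.04760883083101823
0.09 303 x mid 0.005584848357037139 w 0.020264227456843083 ztop 0.04622783068057066
0.096 77 x mid 0.004774893465527377 w 0.009185170416036954 ztop 0.05176070795452361
0.102 145 x mid 0.004602950278026572 w 0.009687896097733979 ztop 0.05204107127394624
0.108 148 x mid 0.00479
[... 410 characters left out ...]
29 x mid 0.00462410506545162 w 0.009262970592012079 ztop 0.05228712588276966
0.144 139 x mid 0.004570000574535041 w 0.009419399793343322 ztop 0.052206330886619814
board top cand z hist (array([1551, 2134, 6364, 1038,  846,  451,  140,  118,  101,  184,  238,
        153,   51,  901, 2030, 5812, 2074,  707,  484,  385,  891,   65,
          0,    0,    0]), array([-0.06, -0.05, -0.04, -0.03, -0.02, -0.01,  0.  ,  0.01,  0.02,
        0.03,  0.04,  0.05,  0.06,  0.07,  0.08,  0.09,  0.1 ,  0.11,
        0.12,  0.13,  0.14,  0.15,  0.16,  0.17,  0.18,  0.19]))
rim ((-0.0012146197259426117, 0.001034017652273178), (0.12013089656829834, 0.08991362154483795), 0.0504157692193985) 0.09851879397729861
```

Alignment is good: yaw error is under 0.3°, and the slot has about 7 mm clearance above and below. The shift is +6 mm in tool x, then 65.5 mm forward in tool y.

```bash
python3 -m creep '{"hand":[-1,-1,-1,-1,-1],"translation":[[0.003,0,0],[0.006,0.004,0],[0.006,0.01,0],[0.006,0.018,0],[0.006,0.026,0]],"rot":[[0,0,0],[0,0,0],[0,0,0],[0,0,0],[0,0,0]]}';python3 -m creep '{"hand":[-1,-1,-1,-1,-1],"translation":[[0,0.009,0],[0,0.018,0],[0,0.027,0],[0,0.035,0],[0,0.0395,0]],"rot":[[0,0,0],[0,0,0],[0,0,0],[0,0,0],[0,0,0]]}'; python3 -m creep '{"hand":[-1,-1,-1],"translation":[[0,0,0],[0,0,0],[0,0,0]],"rot":[[0,0,0],[0,0,0],[0,0,0]]}'; python3 - <<'E'
from h import *
np.set_printoptions(precision=4,suppress=True)
s=st();p=env.read_camera("wrist");cv2.imwrite("pics/w4.png",p["image"][:,:,::-1])
W=cloud(p,s);T=(W-np.array(s["ee_pos"]))@np.array(s["tool_rot"])
q=T[150:270,320:500].reshape(-1,3);q=q[(q[:,2]>.03)&(q[:,2]<.08)]
for a0 in np.arange(-.03,.1,.006):
    k=q[(q[:,1]>=a0)&(q[:,1]<a0+.006)]
    if len(k)>3: print(round(a0,3),len(k),"x mid",(np.percentile(k[:,0],3)+np.percentile(k[:,0],97))/2,"w",np.ptp(k[:,0]),"ztop",np.percentile(k[:,2],5))
p=env.read_camera("scene");cv2.imwrite(f"pics/s4.png",cv2.resize(p["image"][100:220,320:440,::-1],None,fx=5,fy=5))
E
```

```text
time_s: 7.5
ee_pos: [0.4863, 0.1339, 0.3066]
tool_rot: [[-0.121, 0.993, 0.0], [0.993, 0.121, -0.0], [-0.0, 0.0, -1.0]]
ft_force: [-0.6, 0.0, -8.8]
width: 0.0115
time_s: 8.0
ee_pos: [0.5255, 0.1386, 0.3064]
tool_rot: [[-0.12, 0.993, -0.0], [0.993, 0.12, -0.0], [-0.0, -0.0, -1.0]]
ft_force: [-0.7, 0.4, -8.2]
width: 0.0116
time_s: 8.3
ee_pos: [0.5244, 0.1385, 0.307]
tool_rot: [[-0.121, 0.993, 0.0], [0.993, 0.121, 0.0], [0.0, 0.0, -1.0]]
ft_force: [-0.5, -0.0, -8.5]
width: 0.0114
t 8.3 pos [0.5244 0.1385 0.307 ] yaw 6.93 tilt [0.01 0.  ] F [-0.46 -0.01 -8.48] w 0.0114 J [ 14.8   6.4  20.2 103.8   0.   97.9]
-0.0 39 x mid 0.04399747591395155 w 0.0005875608304898652 ztop 0.03135850461023898
0.006 26 x mid 0.044008680873951905 w 0.0005283822434111046 ztop 0.03230647288232773
0.012 135 x mid -0.0018248315090714274 w 0.00900965018287663 ztop 0.052315796373518283
0.018 175 x mid -0.002473322921150534 w 0.02121190693328348 ztop 0.052323641897135474
0.024 348 x mid -0.0015623813230673887 w 0.022167453091036196 ztop 0.04659641126350499
0.03 121 x mid -0.0017682991155103115 w 0.01602828813405745 z
[... 279 characters left out ...]
5246756
0.054 142 x mid -0.0017991077744078543 w 0.008911584828213904 ztop 0.052607666558026886
0.06 139 x mid -0.0018718870643636963 w 0.008761278991961755 ztop 0.05248655460415313
0.066 139 x mid -0.0018410319324803426 w 0.009208215627792777 ztop 0.052504882861725576
0.072 138 x mid -0.0018003645130824082 w 0.008783678299537587 ztop 0.05257964568536936
0.078 140 x mid -0.0018025682103924863 w 0.009174286376289172 ztop 0.052639103782804085
0.084 137 x mid -0.001933635561841196 w 0.009216211669994881 ztop 0.0524833795945335
0.09 142 x mid -0.0027159613691027673 w 0.01048459567489652 ztop 0.05249294608794304
0.096 145 x mid -0.002825023130579853 w 0.01076955256023659 ztop 0.052730637572185726
```

View pics/w4.png

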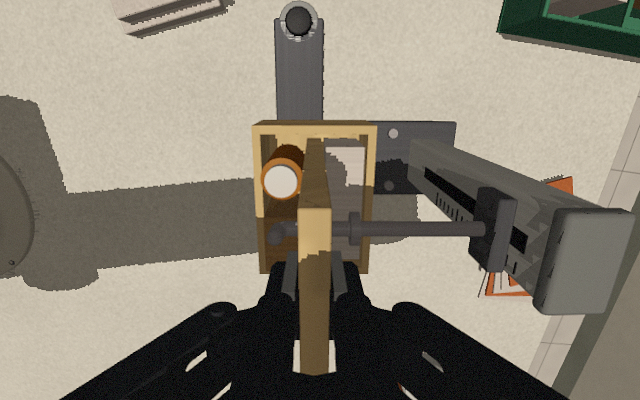

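View pics/s4.png

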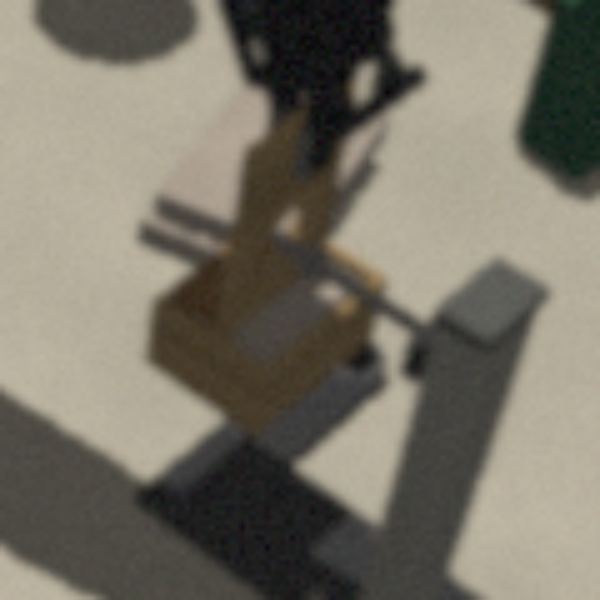

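```bash
H='-c'; for i in 1 2 3 4 5 6; do python3 -m creep '{"hand":[-1],"translation":[[0,0,0]],"rot":[[0,0,0]]}' >/dev/null; python3 -c "
from h import *
s=env.observe();print(s['time_s'],np.round(s['ft_force'],2),np.round(s['moment'],3),np.round(s['ee_pos'],4))"; done
```

```text
8.5 [ 0.21 -0.09 -7.75] [ 0.056 -0.002  0.067] [0.5244 0.1385 0.307 ]
8.6 [-0.31  0.3  -8.03] [ 0.045  0.041 -0.028] [0.5245 0.1385 0.3069]
8.7 [-0.08 -1.2  -7.75] [-0.035 -0.01   0.008] [0.5246 0.1385 0.3068]
8.8 [-0.11  0.85 -6.87] [-0.009  0.014  0.059] [0.5246 0.1385 0.3068]
8.9 [-0.11  0.4  -9.03] [0.    0.044 0.035] [0.5246 0.1385 0.3067]
9.0 [ 1.6  -0.36 -8.15] [0.057 0.007 0.007] [0.5246 0.1385 0.3067]
```

```bash
python3 -m creep '{"hand":[-1,-1,-1,-1,-1],"translation":[[0,0,0.002],[0,0,0.006],[0,0,0.01],[0,0,0.014],[0,0,0.018]],"rot":[[0,0,0],[0,0,0],[0,0,0],[0,0,0],[0,0,0]]}';python3 -m creep '{"hand":[-1,-1,-1,-1,-1],"translation":[[0,0,0.003],[0,0,0.005],[0,0,0.008],[0,0,0.011],[0,0,0.014]],"rot":[[0,0,0],[0,0,0],[0,0,0],[0,0,0],[0,0,0]]}'
```

```text
time_s: 9.5
ee_pos: [0.5246, 0.1385, 0.2882]
tool_rot: [[-0.121, 0.993, -0.0], [0.993, 0.121, -0.0], [-0.0, -0.0, -1.0]]
ft_force: [0.0, -1.2, -7.1]
width: 0.0114
time_s: 10.0
ee_pos: [0.5246, 0.1385, 0.2746]
tool_rot: [[-0.121, 0.993, 0.0], [0.993, 0.121, -0.0], [-0.0, 0.0, -1.0]]
ft_force: [0.2, -0.1, -7.0]
width: 0.0112
```

```bash
python3 -m creep '{"hand":[-1,-1,-1,-1,-1],"translation":[[0,0,0.003],[0,0,0.006],[0,0,0.009],[0,0,0.012],[0,0,0.015]],"rot":[[0,0,0],[0,0,0],[0,0,0],[0,0,0],[0,0,0]]}';python3 -m creep '{"hand":[-1,-1,-1,-1,-1],"translation":[[0,0,0.003],[0,0,0.006],[0,0,0.009],[0,0,0.012],[0,0,0.014]],"rot":[[0,0,0],[0,0,0],[0,0,0],[0,0,0],[0,0,0]]}'; for i in 1 2 3 4 5 ; do python3 -m creep '{"hand":[-1],"translation":[[0,0,0]],"rot":[[0,0,0]]}' >/dev/null; python3 -c "
from h import *
s=env.observe();print(s['time_s'],np.round(s['ft_force'],2),np.round(s['moment'],3),np.round(s['ee_pos'],4))"; done
```

```text
time_s: 10.5
ee_pos: [0.5246, 0.1385, 0.2596]
tool_rot: [[-0.121, 0.993, 0.0], [0.993, 0.121, 0.0], [0.0, 0.0, -1.0]]
ft_force: [-0.4, 0.0, -6.1]
width: 0.0115
time_s: 11.0
ee_pos: [0.5246, 0.1385, 0.2455]
tool_rot: [[-0.121, 0.993, 0.0], [0.993, 0.121, -0.0], [-0.0, 0.0, -1.0]]
ft_force: [0.1, 0.3, -4.7]
width: 0.011
11.1 [-0.13  0.28 -3.08] [-0.087  0.084  0.013] [0.5246 0.1385 0.2455]
11.2 [ 0.48  0.04 -4.34] [-0.13   0.159 -0.014] [0.5246 0.1385 0.2459]
11.3 [-1.61 -0.77 -3.96] [-0.056  0.185 -0.064] [0.5246 0.1385 0.246 ]
11.4 [ 0.58 -0.53 -3.6 ] [-0.116  0.135  0.022] [0.5246 0.1385 0.2459]
11.5 [-0.99 -0.26 -4.14] [-0.066  0.144  0.01 ] [0.5246 0.1385 0.2459]
```

```bash
python3 -m creep '{"hand":[-1,-1,-1,-1,-1],"translation":[[0,0,0.002],[0,0,0.005],[0,0,0.008],[0,0,0.011],[0,0,0.014]],"rot":[[0,0,0],[0,0,0],[0,0,0],[0,0,0],[0,0,0]]}';python3 -m creep '{"hand":[-1,-1,-1,-1,-1],"translation":[[0,0,0.003],[0,0,0.006],[0,0,0.009],[0,0,0.012],[0,0,0.014]],"rot":[[0,0,0],[0,0,0],[0,0,0],[0,0,0],[0,0,0]]}'; for i in 1 2 3 4 5 6 7 8; do python3 -m creep '{"hand":[-1],"translation":[[0,0,0]],"rot":[[0,0,0]]}' >/dev/null; python3 -c "
from h import *
s=env.observe();print(s['time_s'],np.round(s['ft_force'],2),np.round(s['moment'],3),np.round(s['ee_pos'],4))"; done
python3 - <<'E'
from h import *
p=env.read_camera("wrist");cv2.imwrite("pics/w5.png",p["image"][:,:,::-1])
p=env.read_camera("scene");cv2.imwrite(f"pics/s5.png",cv2.resize(p["image"][100:220,320:440,::-1],None,fx=5,fy=5))
E
```

```text
time_s: 12.0
ee_pos: [0.5247, 0.1385, 0.2315]
tool_rot: [[-0.121, 0.993, 0.0], [0.993, 0.121, 0.0], [-0.0, 0.0, -1.0]]
ft_force: [-1.2, -0.8, -3.0]
width: 0.0116
time_s: 12.5
ee_pos: [0.5247, 0.1385, 0.2175]
tool_rot: [[-0.121, 0.993, 0.0], [0.993, 0.121, 0.0], [0.0, 0.0, -1.0]]
ft_force: [-1.3, -0.3, -2.4]
width: 0.0111
12.6 [-0.38 -0.68 -0.89] [ 0.007  0.127 -0.002] [0.5246 0.1385 0.2175]
12.7 [-0.76 -0.03 -0.53] [-0.085  0.18  -0.007] [0.5246 0.1385 0.2179]
12.8 [-0.9   0.03 -0.61] [-0.046  0.146  0.01 ] [0.5246 0.1385 0.2179]
12.9 [-0.96 -0.28 -1.73] [-0.069  0.188  0.009] [0.5246 0.1385 0.2179]
13.0 [-1.18 -0.08 -1.9 ] [-0.077  0.182  0.042] [0.5246 0.1385 0.2178]
13.1 [-0.82  0.06 -1.78] [-0.047  0.157  0.002] [0.5246 0.1385 0.2178]
13.2 [-1.9  -0.12 -1.62] [-0.084  0.1   -0.048] [0.5246 0.1385 0.2178]
13.3 [-0.62 -0.69 -1.13] [-0.071  0.148 -0.006] [0.5247 0.1385 0.2178]
```

View pics/w5.png

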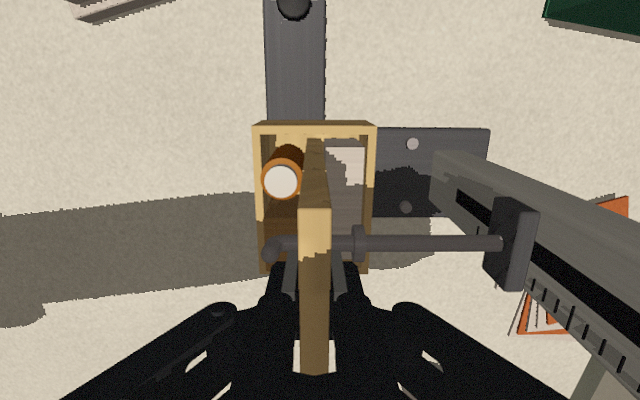

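View pics/s5.png

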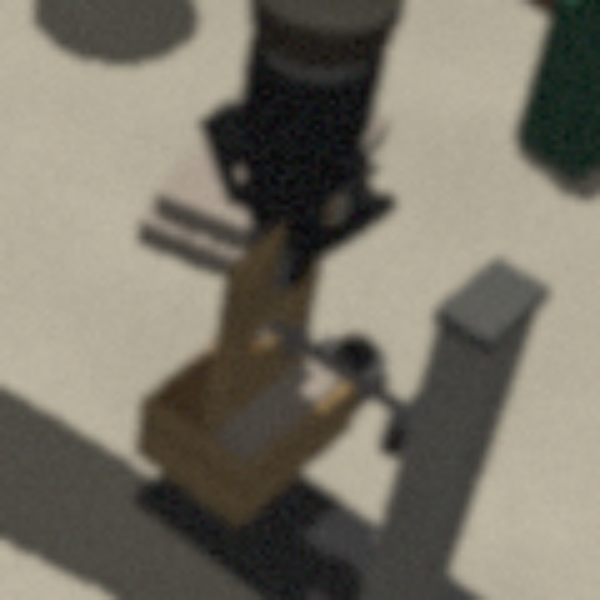

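```bash
python3 -m creep '{"hand":[-1,-1,-1,-1,-1],"translation":[[0,0,0.002],[0,0,0.004],[0,0,0.007],[0,0,0.01],[0,0,0.012]],"rot":[[0,0,0],[0,0,0],[0,0,0],[0,0,0],[0,0,0]]}'; for i in 1 2 3 4 5 6 7 8 9 10 11 12; do python3 -m creep '{"hand":[-1],"translation":[[0,0,0]],"rot":[[0,0,0]]}' >/dev/null; python3 -c "
from h import *
s=env.observe();print(s['time_s'],np.round(s['ft_force'],2),np.round(s['moment'],3),np.round(s['ee_pos'],4))"; done
```

```text
time_s: 13.9
ee_pos: [0.5246, 0.1385, 0.2054]
tool_rot: [[-0.121, 0.993, -0.0], [0.993, 0.121, 0.0], [0.0, -0.0, -1.0]]
ft_force: [0.3, 0.2, 0.8]
width: 0.0113
14.0 [-0.54  0.09  0.36] [0.02  0.025 0.066] [0.5246 0.1385 0.2054]
14.1 [-0.4  -0.3   0.01] [-0.042  0.062 -0.003] [0.5246 0.1385 0.2058]
14.2 [-1.   -0.31 -0.62] [-0.028  0.179  0.019] [0.5246 0.1385 0.2059]
14.3 [-1.4  -0.11  0.75] [-0.081  0.117  0.034] [0.5246 0.1385 0.2059]
14.4 [-0.56  0.99 -0.4 ] [-0.064  0.196 -0.003] [0.5246 0.1385 0.2058]
14.5 [-1.48 -0.43 -0.21] [-0.042  0.129 -0.004] [0.5246 0.1385 0.2058]
14.6 [-0.33  0.33  0.83] [-0.051  0.077 -0.006] [0.5246 0.1385 0.2057]
14.7 [-0.04 -0.62 -0.06] [ 0.008  0.151 -0.026] [0.5246 0.1385 0.2057]
14.8 [-1.28 -0.63 -0.57] [0.002 0.095 0.023] [0.5246 0.1385 0.2057]
14.9 [ 0.6  -0.74 -0.24] [-0.04   0.044  0.015] [0.5247 0.1385 0.2058]
15.0 [-0.31  0.05 -0.08] [-0.018  0.12   0.022] [0.5246 0.1385 0.2058]
15.1 [-0.25 -0.86 -1.27] [-0.054  0.155 -0.048] [0.5246 0.1385 0.2057]
```

```bash
python3 -m creep '{"hand":[-1,-1,-1],"translation":[[0,0,0.001],[0,0,0.001],[0,0,0.001]],"rot":[[0,0,0],[0,0,0],[0,0,0]]}'; for i in 1 2 3 4 5 6 ; do python3 -m creep '{"hand":[-1],"translation":[[0,0,0]],"rot":[[0,0,0]]}' >/dev/null; python3 -c "
from h import *
s=env.observe();print(s['time_s'],np.round(s['ft_force'],2),np.round(s['ee_pos'],4))"; done
python3 -m creep '{"hand":[-0.68,-0.64,-0.6,-0.55,-0.5],"translation":[[0,0,0],[0,0,0],[0,0,0],[0,0,0],[0,0,0]],"rot":[[0,0,0],[0,0,0],[0,0,0],[0,0,0],[0,0,0]]}'
python3 - <<'E'
from h import *
st()
p=env.read_camera("wrist");cv2.imwrite("pics/w6.png",p["image"][:,:,::-1])
E
```

```text
time_s: 15.4
ee_pos: [0.5246, 0.1385, 0.2047]
tool_rot: [[-0.121, 0.993, -0.0], [0.993, 0.121, 0.0], [0.0, -0.0, -1.0]]
ft_force: [-0.2, -0.1, 0.0]
width: 0.0115
15.5 [-1.35 -0.32  0.37] [0.5246 0.1385 0.2047]
15.6 [-0.69 -0.54  0.49] [0.5246 0.1385 0.2048]
15.7 [-1.29  0.15  0.25] [0.5246 0.1385 0.2047]
15.8 [0.26 0.53 0.35] [0.5246 0.1385 0.2048]
15.9 [-0.18  0.22  0.25] [0.5246 0.1385 0.2048]
16.0 [-0.95 -0.18 -0.84] [0.5246 0.1385 0.2048]
time_s: 16.5
ee_pos: [0.5246, 0.1385, 0.2048]
tool_rot: [[-0.121, 0.993, 0.0], [0.993, 0.121, 0.0], [-0.0, 0.0, -1.0]]
ft_force: [-0.2, 0.6, 0.4]
width: 0.0212
t 16.5 pos [0.5246 0.1385 0.2048] yaw 6.93 tilt [0. 0.] F [-0.19  0.64  0.38] w 0.0212 J [14.8  3.5  5.5 92.1 -0.  97.9]
```

View pics/w6.png

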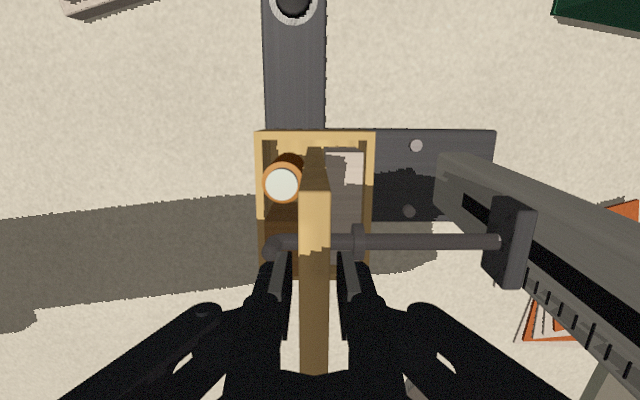

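The fingers are clear on both sides of the board (columns 283–343) and the carrier hangs. Opening a bit more, then straight up.

```bash
python3 -m creep '{"hand":[-0.4,-0.3,-0.2,-0.1,-0.1],"translation":[[0,0,0],[0,0,0],[0,0,0],[0,0,0],[0,0,0]],"rot":[[0,0,0],[0,0,0],[0,0,0],[0,0,0],[0,0,0]]}'
python3 -m creep '{"hand":[-0.1,-0.1,-0.1,-0.1,-0.1],"translation":[[0,0,-0.004],[0,0,-0.012],[0,0,-0.025],[0,0,-0.04],[0,0,-0.055]],"rot":[[0,0,0],[0,0,0],[0,0,0],[0,0,0],[0,0,0]]}'
python3 -m creep '{"hand":[-0.1,-0.1,-0.1,-0.1,-0.1],"translation":[[0,0,-0.02],[0,0,-0.04],[0,0,-0.06],[0,0,-0.075],[0,0,-0.08]],"rot":[[0,0,0],[0,0,0],[0,0,0],[0,0,0],[0,0,0]]}'
python3 - <<'E'
from h import *
s=st()
p=env.read_camera("wrist");cv2.imwrite("pics/w7.png",p["image"][:,:,::-1])
np.savez("w7.npz",W=cloud(p,s))
p=env.read_camera("scene");cv2.imwrite(f"pics/s7.png",cv2.resize(p["image"][100:220,320:440,::-1],None,fx=5,fy=5))
W=cloud(p);np.savez("s7.npz",W=W)
E
```

```text
time_s: 17.05
ee_pos: [0.5246, 0.1385, 0.2048]
tool_rot: [[-0.121, 0.993, 0.0], [0.993, 0.121, 0.0], [0.0, 0.0, -1.0]]
ft_force: [0.1, 0.1, 0.4]
width: 0.0384
time_s: 17.55
ee_pos: [0.5247, 0.1385, 0.2615]
tool_rot: [[-0.121, 0.993, 0.001], [0.993, 0.121, 0.0], [0.0, 0.001, -1.0]]
ft_force: [0.4, -0.3, -0.0]
width: 0.0382
time_s: 18.05
ee_pos: [0.5249, 0.1386, 0.3424]
tool_rot: [[-0.121, 0.993, 0.003], [0.993, 0.121, 0.001], [0.0, 0.003, -1.0]]
ft_force: [0.6, -0.5, 0.1]
width: 0.0383
t 18.05 pos [0.5249 0.1386 0.3424] yaw 6.93 tilt [0.18 0.05] F [ 0.55 -0.52  0.06] w 0.0383 J [ 14.8   8.2  26.3 108.    0.   97.9]
```

View pics/w7.png

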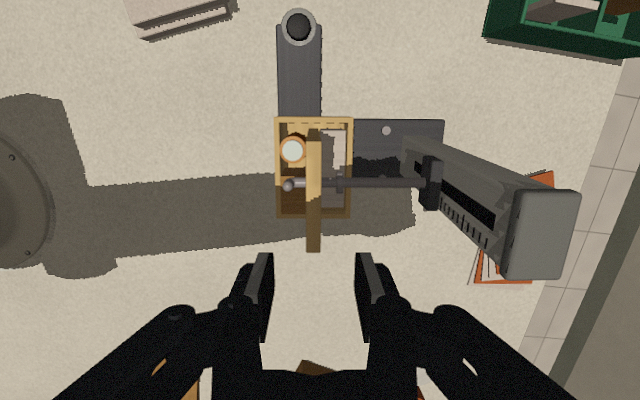

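View pics/s7.png

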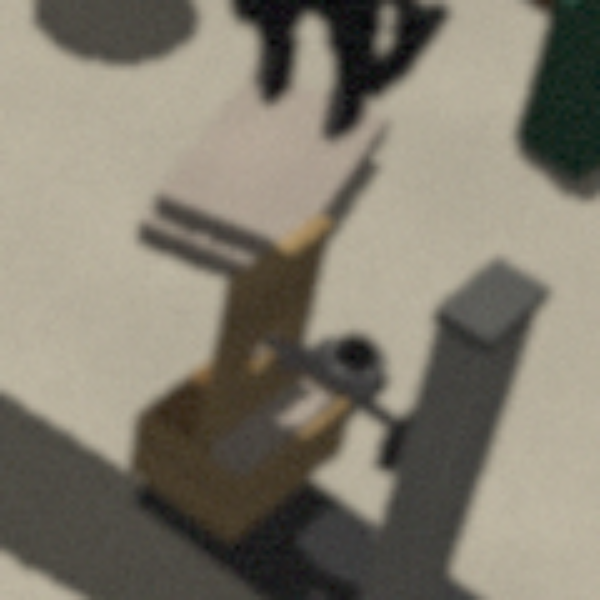

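Carrier hangs free: board at column ~314, hook through the slot at row ~184, fingers clear. The button is at (299,27). Measuring tilt and button.

```bash
python3 - <<'E'
from h import *
np.set_printoptions(precision=4,suppress=True)
W=np.load("w7.npz")["W"]
s=env.observe();T=(W-np.array(s["ee_pos"]))@np.array(s["tool_rot"])
q=T[120:255,302:325].reshape(-1,3); q=q[(q[:,2]>.06)&(q[:,2]<.13)]
print("board top",len(q),q[:,0].min(),q[:,0].max())
z=np.percentile(q[:,2],10);k=q[q[:,2]<np.median(q[:,2])+.01];A=np.c_[k[:,:1],np.ones(len(k))];print("slope roll",np.polyfit(k[:,0],k[:,2],1),k[:,:2].mean(0))
r=T[110:225,270:356].reshape(-1,3);r=r[(r[:,2]>.19)&(r[:,2]<.25)];
e=r[abs(r[:,2]-np.percentile(r[:,2],30))<.02]; print("rim",len(e),cv2.minAreaRect(e[:,:2].astype(np.float32)))
b=W[5:50,275:325].reshape(-1,3); b=b[b[:,2]>.012]; print("button region",np.percentile(b[:,2],[5,50,95]))
dk=W[18:36,290:309].reshape(-1,3); print("dark",np.nanmedian(dk,0),np.nanmin(dk,0),np.nanmax(dk,0))
h=b[b[:,2]>.022]; print(len(h),cv2.minEnclosingCircle(h[:,:2].astype(np.float32)),np.median(h[:,2]))
p=env.read_camera("wrist");W2=cloud(p,s);T2=(W2-np.array(s["ee_pos"]))@np.array(s["tool_rot"])
cv2.imwrite("pics/w8.png",cv2.resize(p["image"][0:240,240:400,::-1],None,fx=2.5,fy=2.5))
q=T2[120:255,302:325].reshape(-1,3); q=q[(q[:,2]>.06)&(q[:,2]<.13)];k=q[q[:,2]<np.median(q[:,2])+.01];print("again",np.polyfit(k[:,0],k[:,2],1),k[:,:2].mean(0))
for r in env.silhouettes(p,"button_top")[:2]+env.silhouettes(p,"button")[:2]:
    m=r["mask"];print(r["conf"],r["xy"],m.sum(),np.nanmedian(W2[m],0),np.nanmin(W2[m],0),np.nanmax(W2[m],0))
E
```

```text
board top 1781 -0.04263046125156927 0.04719874485054241
slope roll [0.0488 0.1027] [0.005  0.0003]
rim 4587 ((-0.004184052348136902, -0.00027810409665107727), (0.11869827657938004, 0.09045199304819107), 0.09915943443775177)
button region [0.0122 0.0205 0.0224]
dark [0.4886 0.2968 0.0211] [0.4761 0.2858 0.0153] [0.5007 0.3083 0.0244]
73 ((0.4878029525279999, 0.29771894216537476), 0.014621999114751816) 0.02237431102870152
again [0.0519 0.1028] [0.0052 0.0004]
0.71 [298.9, 24.3] 534 [0.4874 0.2971 0.021 ] [0.4714 0.2818 0.0102] [0.5019 0.3128 0.0235]
0.8 [301.3, 23.3] 517 [0.4875 0.2973 0.021 ] [0.4723 0.2818 0.0109] [0.5019 0.3128 0.0235]
```

View pics/w8.png

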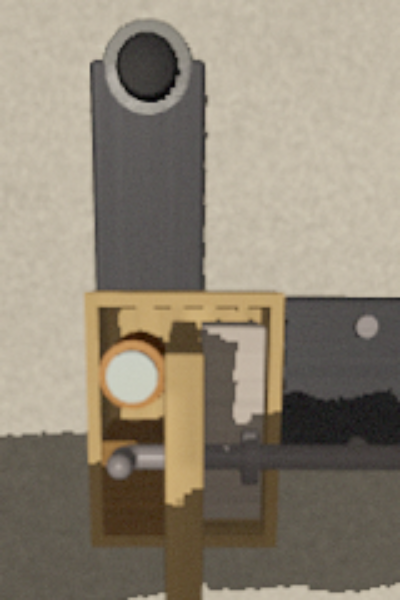

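```bash
python3 - <<'E'
from h import *
np.set_printoptions(precision=4,suppress=True)
W=np.load("w7.npz")["W"]; q=W[0:60,260:340].reshape(-1,3)
c=np.array([.4877,.2975]); r=np.hypot(*(q[:,:2]-c).T)
for a in np.arange(0,.036,.003):
    k=q[(r>=a)&(r<a+.003)]; print(round(a,3),len(k),np.percentile(k[:,2],[10,50,90]))
plan([.4877,.2975,.12],6.9)
E
```

```text
0.0 17 [0.0204 0.0214 0.0225]
0.003 62 [0.0202 0.0215 0.0222]
0.006 93 [0.02   0.0212 0.0224]
0.009 134 [0.02   0.0209 0.0221]
0.012 177 [0.0189 0.0207 0.022 ]
0.015 177 [0.0103 0.0118 0.0194]
0.018 246 [0.01   0.0111 0.0122]
0.021 253 [0.0099 0.0111 0.0122]
0.024 232 [-0.0008  0.0107  0.0124]
0.027 329 [-0.0018  0.0093  0.0118]
0.03 360 [-0.0016  0.0001  0.0115]
0.033 393 [-0.0018 -0.0003  0.0117]
trans mm [162.3 -17.2 219. ] rot [-0.06  0.01  0.03]
```

```bash
python3 -m creep '{"hand":[-0.5,-1,-1,-1,-1],"translation":[[0.02,-0.002,0],[0.055,-0.006,0],[0.095,-0.01,0],[0.135,-0.014,0],[0.162,-0.017,0]],"rot":[[0,0,0],[0,0,0],[0,0,0],[0,0,0],[0,0,0]]}'
python3 -m creep '{"hand":[-1,-1,-1,-1,-1],"translation":[[0,0,0.02],[0,0,0.06],[0,0,0.1],[0,0,0.14],[0,0,0.17]],"rot":[[0,0,0],[0,0,0],[0,0,0],[0,0,0],[0,0,0]]}'
python3 -m creep '{"hand":[-1,-1,-1,-1,-1],"translation":[[0,0,0.03],[0,0,0.06],[0,0,0.09],[0,0,0.11],[0,0,0.115]],"rot":[[0,0,0],[0,0,0],[0,0,0],[0,0,0],[0,0,0]]}'
python3 - <<'E'
from h import *
s=st();plan([.4877,.2975,.03],6.9)
p=env.read_camera("wrist");cv2.imwrite("pics/w9.png",p["image"][:,:,::-1])
p=env.read_camera("scene");cv2.imwrite(f"pics/s9.png",cv2.resize(p["image"][80:220,300:460,::-1],None,fx=4,fy=4))
E
```

```text
time_s: 18.8
ee_pos: [0.4872, 0.2993, 0.3388]
tool_rot: [[-0.122, 0.993, -0.001], [0.993, 0.122, -0.0], [-0.0, -0.001, -1.0]]
ft_force: [0.8, 0.2, -0.3]
width: 0.0003
time_s: 19.3
ee_pos: [0.487, 0.2966, 0.1662]
tool_rot: [[-0.121, 0.993, -0.003], [0.993, 0.121, -0.002], [-0.001, -0.003, -1.0]]
ft_force: [-0.0, 0.9, -0.6]
width: -0.0002
time_s: 19.8
ee_pos: [0.4863, 0.2962, 0.0513]
tool_rot: [[-0.121, 0.993, -0.004], [0.993, 0.121, -0.003], [-0.002, -0.005, -1.0]]
ft_force: [-0.5, 0.1, 0.6]
width: -0.0005
t 19.8 pos [0.4863 0.2962 0.0513] yaw 6.93 tilt [-0.25 -0.16] F [-0.52  0.09  0.58] w -0.0005 J [ 31.3   8.3  -6.3  75.8  -0.  114.4]
trans mm [ 1.2  1.6 21.3] rot [-0.27  0.12  0.03]
```

View pics/w9.png

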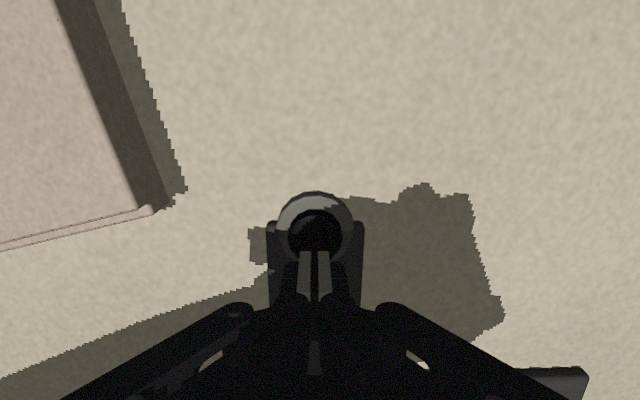

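View pics/s9.png

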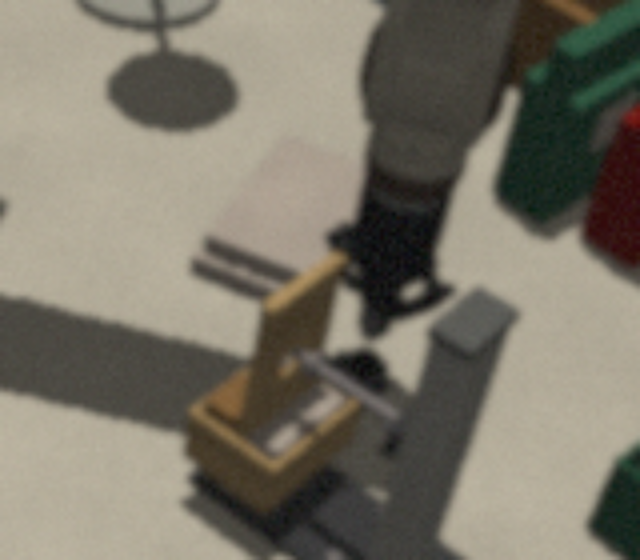

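Tip is centred over the button (column ~315) and the carrier hangs undisturbed. Down to just above the button, then a gentle press.

```bash
python3 -m creep '{"hand":[-1,-1,-1,-1,-1],"translation":[[0.001,0.001,0.006],[0.001,0.001,0.014],[0.001,0.001,0.02],[0.001,0.001,0.024],[0.001,0.001,0.024]],"rot":[[0,0,0],[0,0,0],[0,0,0],[0,0,0],[0,0,0]]}'
python3 -c "
from h import *
st()"
```

```text
time_s: 20.4
ee_pos: [0.4887, 0.2982, 0.0301]
tool_rot: [[-0.121, 0.993, -0.001], [0.993, 0.121, -0.001], [-0.0, -0.001, -1.0]]
ft_force: [0.4, -0.0, -0.1]
width: 0.0004
t 20.4 pos [0.4887 0.2982 0.0301] yaw 6.93 tilt [-0.05 -0.03] F [ 0.44 -0.02 -0.1 ] w 0.0004 J [ 31.4   9.   -7.8  73.2   0.  114.5]
```

```bash
python3 -m creep '{"hand":[-1,-1,-1,-1,-1],"translation":[[0,0,0.003],[0,0,0.006],[0,0,0.008],[0,0,0.01],[0,0,0.012]],"rot":[[0,0,0],[0,0,0],[0,0,0],[0,0,0],[0,0,0]]}'
python3 -m creep '{"hand":[-1,-1,-1],"translation":[[0,0,0.001],[0,0,0.002],[0,0,0.003]],"rot":[[0,0,0],[0,0,0],[0,0,0]]}'
python3 -m creep '{"hand":[-1,-1],"translation":[[0,0,0],[0,0,0]],"rot":[[0,0,0],[0,0,0]]}'
```

```text
time_s: 20.9
ee_pos: [0.4891, 0.2984, 0.0189]
tool_rot: [[-0.121, 0.993, 0.0], [0.993, 0.121, 0.0], [0.0, 0.0, -1.0]]
ft_force: [-0.7, -0.8, 2.9]
width: -0.0
time_s: 21.2
ee_pos: [0.4891, 0.2984, 0.016]
tool_rot: [[-0.121, 0.993, 0.0], [0.993, 0.121, 0.0], [0.0, 0.0, -1.0]]
ft_force: [-2.2, -2.0, 8.9]
width: -0.0004
time_s: 21.4
ee_pos: [0.4892, 0.2984, 0.0161]
tool_rot: [[-0.121, 0.993, 0.0], [0.993, 0.121, 0.0], [0.0, 0.0, -1.0]]
ft_force: [-1.4, -1.3, 5.6]
width: -0.0001
```

```bash
python3 -m creep '{"hand":[-1,-1,-1,-1],"translation":[[0,0,0.001],[0,0,0.0015],[0,0,0.0015],[0,0,0.0015]],"rot":[[0,0,0],[0,0,0],[0,0,0],[0,0,0]]}'
python3 -m creep '{"hand":[-1,-1],"translation":[[0,0,0],[0,0,0]],"rot":[[0,0,0],[0,0,0]]}'
```

```text
time_s: 21.8
ee_pos: [0.4892, 0.2984, 0.0159]
tool_rot: [[-0.121, 0.993, 0.001], [0.993, 0.121, 0.0], [0.0, 0.001, -1.0]]
ft_force: [-6.5, -3.1, 15.5]
width: -0.0001
time_s: 22.0
ee_pos: [0.4892, 0.2985, 0.0159]
tool_rot: [[-0.121, 0.993, 0.001], [0.993, 0.121, 0.001], [0.0, 0.001, -1.0]]
ft_force: [-6.6, -3.8, 16.6]
width: -0.0001
```

Force rises to 16 N with no further travel, so the button is on its stop. Before retreating I check that the carrier is still hanging, then back off.

```bash
python3 -m creep '{"hand":[-1,-1,-1,-1,-1],"translation":[[0,0,-0.002],[0,0,-0.006],[0,0,-0.012],[0,0,-0.025],[0,0,-0.045]],"rot":[[0,0,0],[0,0,0],[0,0,0],[0,0,0],[0,0,0]]}'
python3 -m creep '{"hand":[-1,-1,-1,-1,-1],"translation":[[0,0,-0.03],[0,0,-0.07],[0,0,-0.11],[0,0,-0.14],[0,0,-0.15]],"rot":[[0,0,0],[0,0,0],[0,0,0],[0,0,0],[0,0,0]]}'
python3 -m creep '{"hand":[-1,-1,-1,-1,-1],"translation":[[0,0,-0.02],[0,0,-0.05],[0,0,-0.08],[0,0,-0.1],[0,0,-0.1]],"rot":[[0,0,0],[0,0,0],[0,0,0],[0,0,0],[0,0,0]]}'
python3 - <<'E'
from h import *
np.set_printoptions(precision=4,suppress=True)
s=st()
p=env.read_camera("wrist");cv2.imwrite("pics/w10.png",p["image"][:,:,::-1]);W=cloud(p,s)
c=np.array([.4877,.2975]);q=W.reshape(-1,3);r=np.hypot(*(q[:,:2]-c).T);k=q[(r<.012)&(q[:,2]<.1)];print("button z",len(k),np.median(k[:,2]) if len(k) else None)
for i in range(2):
    p=env.read_camera("scene");W=cloud(p)
    m=(abs(W[...,0]-.527)<.06)&(abs(W[...,1]-.137)<.06)&(W[...,2]>.2)&(W[...,2]<.26);print(m.sum(),np.nanmean(W[m],0))
cv2.imwrite(f"pics/s10.png",p["image"][:,:,::-1])
E
```

```text
time_s: 22.5
ee_pos: [0.4885, 0.298, 0.0591]
tool_rot: [[-0.121, 0.993, -0.002], [0.993, 0.121, -0.001], [-0.001, -0.002, -1.0]]
ft_force: [0.2, 0.7, -0.5]
width: 0.0001
time_s: 23.0
ee_pos: [0.4899, 0.2989, 0.2137]
tool_rot: [[-0.121, 0.993, 0.005], [0.993, 0.121, 0.003], [0.002, 0.005, -1.0]]
ft_force: [0.3, -0.1, 0.5]
width: -0.0001
time_s: 23.5
ee_pos: [0.4895, 0.2986, 0.3119]
tool_rot: [[-0.121, 0.993, 0.003], [0.993, 0.121, 0.002], [0.001, 0.003, -1.0]]
ft_force: [-0.2, 0.7, 0.1]
width: -0.0001
t 23.5 pos [0.4895 0.2986 0.3119] yaw 6.93 tilt [0.17 0.11] F [-0.19  0.67  0.1 ] w -0.0001 J [ 31.4  11.   25.9 104.8  -0.  114.5]
button z 261 0.020846465376286205
249 [0.5288 0.1337 0.2259]
248 [0.5289 0.1336 0.226 ]
```

View pics/s10.png

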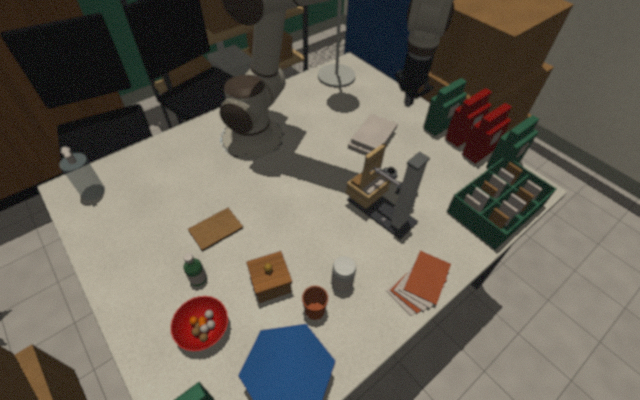

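View pics/w10.png

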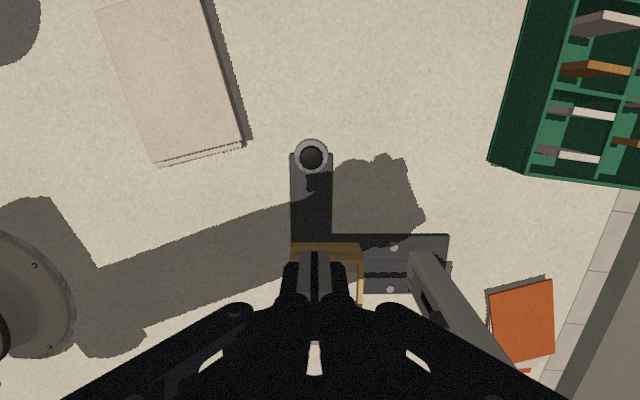

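The carrier hangs at scene (370,178), motionless between the two frames. The button is out again (z 21 mm), nothing else has moved and the arm is clear. Handing in.

```bash
python3 -m creep '{"hand":[-1,-1,-1],"translation":[[0,0,0],[0,0,0],[0,0,0]],"rot":[[0,0,0],[0,0,0],[0,0,0]]}'; python3 -c "
from workcell import env
print(env.close_job())"
```

```text
time_s: 23.95
ee_pos: [0.4889, 0.2983, 0.3087]
tool_rot: [[-0.121, 0.993, -0.001], [0.993, 0.121, -0.001], [-0.0, -0.001, -1.0]]
ft_force: [-0.5, -0.1, -0.7]
width: 0.0004
the job is handed in; nothing more can be done
None
```

The carrier is hanging by its slot on the scale's hook, the button was pressed fully in once it had settled, and the job was handed in at about 24 s. No verdict was reported.

- **Hanging:** I gripped the handle board, threaded the slot over the hook and lowered it at about 30–40 mm/s. I let go only when the wrist force read about zero, meaning the hook carried the full weight of roughly 8 N (dip about 79 mm, worked out from the lowering distance).
- **Button:** I pressed at about 4.5 s after letting go. The force rose to about 16 N with no further travel, so the button was on its stop, and on the way up it sprang back out to its original height.
- **Last checks:** Two camera frames in quick succession showed the carrier in the same place. The other things looked unmoved in the picture, though I did not measure them. The arm was clear of everything.
- **Not perfect or not checked:** The carrier hangs 3–3.5° off upright, sideways, well within the limit. A small sideways force of about 0.7 N remained before I let go. Hook speed could not be measured directly, so I judged it from the slow moves and the pictures.

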